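Hold a hinge leaf in line with its jamb for the pin

ROBOT

A 6-joint arm with a two-finger parallel gripper is mounted at the origin on a cart in front of the work surface, level with it; the furniture and walls round the work are solid. World frame = base frame: x ahead of the robot, y to its left, z up, the work surface at z = 0. Lengths are in m, angles in rad, forces in N, time in s.
With the tool pointing down it reaches from about 0.375 to 0.825 m from the base axis. Payload 5.5 kg.
Tool frame: the origin (TCP) lies where the fingers leave the gripper's body, on its centre line; the fingertips stand 73 mm ahead of it and the grasp point (between the pads) lies 54 mm ahead of it; z points along the fingers, x is the direction in which the jaws open and shut, and the axes are right-handed (so a half turn about z gives the same grasp; the last joint's range is limited). The gripper opens to 85 mm and grips with 20 to 120 N. Pads are 22 mm wide; open, the fingers measure 114 mm over their backs; the gripper's body (76 mm by 85 mm) begins 54 mm behind the grasp point. The pads swing forward as they close: fully open they stand 13 mm farther back than shut.
Start: joints at [-1.272, 0.314, -0.047, 1.21, 0, 1.571], TCP at [0.177, -0.573, 0.304] pointing down, gripper open.
Joint ranges: [-2.67, 2.67], [-0.69, 1.73], [-1.03, 1.25], [-2.08, 2.16], [-1.42, 1.45], [-3.14, 3.14]. Speed limits (rad/s): [2.39, 2.39, 3.01, 3.14, 3.14, 3.14].

INTERFACE

Orientations are given as a rotation vector (axis times angle).
In Python, from plant import get_state, optics, hand_in gives the robot as it stands.
- The arm moves only by the tool jog_arm, never from a script. Its argument "targets" is a list of rows, each an object of numbers: "x", "y", "z": the shift along the tool's x, y, z each as a share of 0.3 m, from -1 to 1; "spin": the turn about the tool's z as a share of pi/4 rad, from -1 to 1; "claw": the finger opening in mm, from 0 to 85.4. In form: [{"x": .., "y": .., "z": .., "spin": .., "claw": ..}, ...]. A call has 1 to 8 rows; each row shifts and turns the commanded pose from where the row before left it, along the tool's axes as they then stand; what a row does not reach is not made up. A row lasts 1/12 s, in which the tool goes at most 41.7 mm and 7.16 degrees, less where a joint would pass 70% of its speed; a pose out of reach is approached as far as the arm can. A call with a number of a shift or a turn outside -1 to 1 is refused whole. A call with a gripper value outside its range is refused whole. The fingers move at their own pace and stop on an object; "force" is the grip in N (left out, the last holds). Time passes only in rows, so rows that do not move let the fingers close. It gives the time, the measured TCP pose, the force and the opening at its end, in the units of the state.
- get_state(): the state, without advancing time (a new reading comes with each control period).
- optics.capture(name): name is "scene" or "top"; returns a dict with "frame" (400x640x3 uint8, red, green, blue), "mtx" (3x3 intrinsics, pixels), "pose" (4x4, takes a point from camera to world coordinates). Camera axes: x right, y up, looking along -z (the intrinsics and any distortion apply to the point x, -y, -z); pixel columns grow to the right and rows downward; lengths in m; the calibration is good to about 2 mm. A picture is of the moment at which its call begins. There is no depth.
- hand_in(): hands the job in, once; it reports no verdict.
The state is a dict: "t": time; "joints": joint angles; "joint_velocities": joint speeds; "joint_efforts": joint torques, N m; "tool_pos": TCP position; "eef_rot": TCP orientation; "ft_force": force on the tool from outside, world axes, zero at the start; "ft_torque": the same for the moment, N m; "grip_width": finger opening in m.
Only numpy, scipy, OpenCV 4.12 (cv2) and the standard library are available. Lean on these libraries where they do the work, as an engineer would, in place of code of your own. Each camera call takes 0.05 s, during which the arm holds its last target. There are 200 camera calls.

TASK

Two loose hinge leaves lie on the worktop; pick up, by its orange handle, the one whose knuckle fits between the two knuckles on the blue jamb block. Bring that knuckle in between them so that all the holes are in line and the leaf is level and square to the block, and finish while still holding it there in the gripper, without forcing it against the block, so that a colleague can slide the brass pin through. Leave the other leaf, the waiting pin, the vial and the small beaker as they are.

Things in the scene. Friction and masses are not known exactly. Their poses are not given: they have to be found in the camera images.
- single_leaf: The leaf that fits: aluminium plate, x -30 to +32, 80 (y) x 6 mm, lying flat, with ONE steel knuckle (tube along y, 24 mm long, 24 mm outside, 14 mm bore) mid on its +x edge, spanning x 40 to 64 mm, top 24 mm above the underside. Loose, about 0.2 kg. Origin on the underside below the handle's centre; x points from handle to knuckle, z up.
- single_handle (a point): Grip point in that leaf's orange handle: x = 0, y = 0, z = 47 mm in the leaf's frame, same axes. The handle is an upright bar with flat sides, 14 mm thick (x), 50 mm long (y), top 60 mm above the underside. Fingertips kept over 26 mm above the underside pass clear of the knuckle at any opening.
- single_knuckle (a point): Centre of the bore of that leaf's knuckle: at x = 52, y = 0, z = 12 mm in the leaf's frame; same axes (y along the bore).
- twin_leaf: The other leaf, to be left alone: same plate, handle and frame, but TWO knuckles (each 22 mm long, centred at y = -28 and +28 mm) with a gap between them; it cannot fit, for the jamb's knuckles stand in the same places.
- jamb: Blue jamb block, fixed: 50 (x) x 96 (y) mm, top at 114 mm, on a base plate 8 mm high (x -25 to +65, y -60 to +60 mm). Origin on the worktop under the block's centre; z up; x points from its knuckles to the block, so the leaf comes from its -x side. Two steel knuckles (24 mm outside, 14 mm bore) span y 17 to 39 and -39 to -17 mm: a 34 mm gap for the loose leaf's 24 mm knuckle.
- jamb_axis (a point): Centre of the gap on the axis of the jamb's knuckles: x = -41, y = 0, z = 100 mm in the jamb's frame (16 mm in front of the block's face), same axes (y along the bores). The holes are in line when single_knuckle lies here with its axes parallel to these. Nothing supports the leaf there.
- hinge_pin (a joint): Brass hinge pin, 9 mm thick, waiting in the jamb's knuckle on the +y side: slide in m, 0 as it waits (tip inside that knuckle, 3 mm short of the gap), grows as it is pushed in. To be left as it is.
- pin_head (a point): End of the pin's head (16 mm across), which stands out on the +y side, 90 mm from the middle of the gap at the start.
- vial: Small amber vial with a white cap, 32 mm across, 54 mm high, loose; bystander. Origin at the centre of its underside.
- small_beaker: Small beaker, 44 mm across, 56 mm high, loose, to the right of the jamb; bystander. Origin at the centre of its underside.

How it is judged:
By the outcome, as a careful person would: the job done as asked, in the order asked, and still so for the second after the job is handed in, while the arm keeps its last pose, push and grip.
It also fails if it takes over 32 s, if anything falls off the work surface, if the arm or the gripper's body presses on something with over 40 N, if the wrist force passes 120 N, or if a joint passes its speed limit or range.

## Working session

There is one attempt and no reset: what is moved stays moved. The work goes in short steps, Python scripts to look and compute and a tool call to move; the robot and the scene stay as the last step left them, time stands still between calls to the robot, and variables do not carry over. Pictures are saved under pics/ and viewed, about 8 in all and at most 12, crops included, and the job is handed in when it is done.

Besides the shell and the picture viewer there is one more tool, called after ">>>" as a command line: name --argument value ..., lists and objects as JSON in quotes. jog_arm: Moves the arm, as the interface text tells. Its arguments: {"type":"object","properties":{"targets":{"type":"array"},"force":{"type":"number"}},"required":["targets"]}

```bash
mkdir -p pics
python3 - <<'E'
from plant import get_state, optics
import cv2,numpy as np
s=get_state();print(s)
for n in("scene","top"):
    c=optics.capture(n);cv2.imwrite(f"pics/{n}0.png",c["frame"][...,::-1]);print(n,c["mtx"],c["pose"],[k for k in c])
E
```

```text
{'t': 0.0, 'joints': array([-1.27197562e+00,  3.14237540e-01, -4.80887048e-02,  1.21018488e+00,
       -2.97156146e-05,  1.57078692e+00]), 'joint_velocities': array([-7.20631464e-04, -7.99434130e-04,  1.20675486e-03, -1.68077921e-04,
       -5.02414114e-05,  2.08846871e-03]), 'joint_efforts': array([ 2.09174023e-04, -5.39587605e+01,  3.39751482e+01,  1.90110627e-02,
       -2.67664154e-04, -1.31244451e-05]), 'tool_pos': array([ 0.17649506, -0.57297903,  0.30302333]), 'eef_rot': array([-2.52657329e+00,  1.86541643e+00,  2.19398741e-03]), 'ft_force': array([-0.26389671,  0.3376351 ,  0.15903762]), 'ft_torque': array([0.02750047, 0.00453149, 0.00417739]), 'grip_width': 0.08543789843770869}
scene [[377.88926638   0.         323.87999589]
 [  0.         377.88926638 196.57086563]
 [  0.           0.           1.        ]] [[-0.68126264  0.37604582 -0.62806906 -0.10620521]
 [-0.73203497 -0.34708602  0.58622188  0.73372563]
 [ 0.0024523   0.85913959  0.51173543  0.62114898]
 [ 0.          0.          0.          1.        ]] ['frame', 'mtx', 'pose']
top [[461.47982581   0.         320.90355511]
 [  0.         461.47982581 201.6579289 ]
 [  0.           0.           1.        ]] [[-0.00480197  0.98337139 -0.18154244  0.30934868]
 [-0.99995172 -0.00316555  0.00930266  0.15225826]
 [ 0.00857329  0.18157835  0.98333911  1.42509837]
 [ 0.          0.          0.          1.        ]] ['frame', 'mtx', 'pose']
```

View pics/scene0.png

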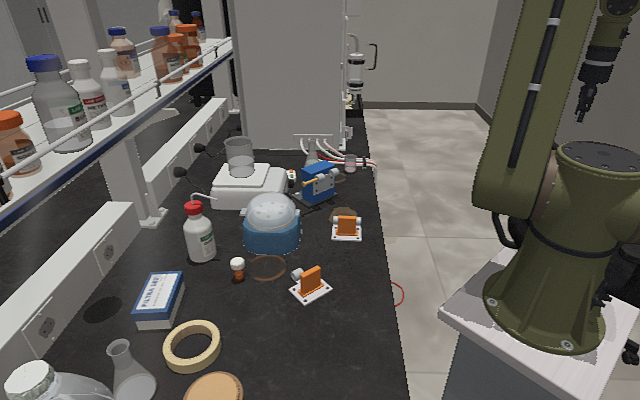

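View pics/top0.png

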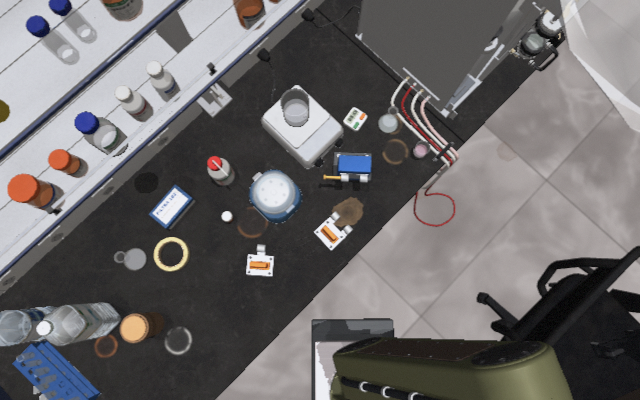

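The top view shows the single leaf with its handle at about (260,265) and knuckle at (261,250). The twin leaf is at (330,233), and the jamb at (353,167) has its knuckles towards the robot and the pin on the left. I'll zoom in on these.

Run:
```python
import cv2,numpy as np
t=cv2.imread("pics/top0.png");s=cv2.imread("pics/scene0.png")
a=cv2.resize(t[140:290,230:400],None,fx=4,fy=4,interpolation=cv2.INTER_CUBIC)
cv2.imwrite("pics/c1.png",a[:600])
b=cv2.resize(s[150:310,270:380],None,fx=3.7,fy=3.7,interpolation=cv2.INTER_CUBIC)
cv2.imwrite("pics/c2.png",b)
```

```text
(no output)
```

View pics/c1.png

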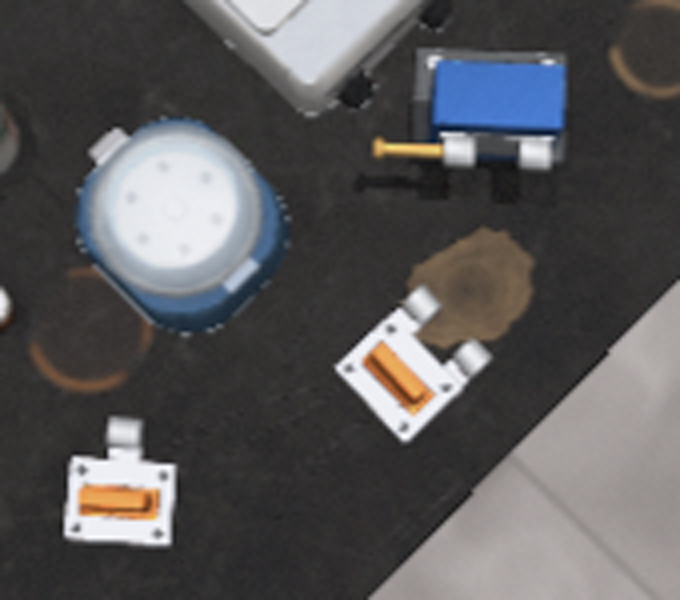

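View pics/c2.png

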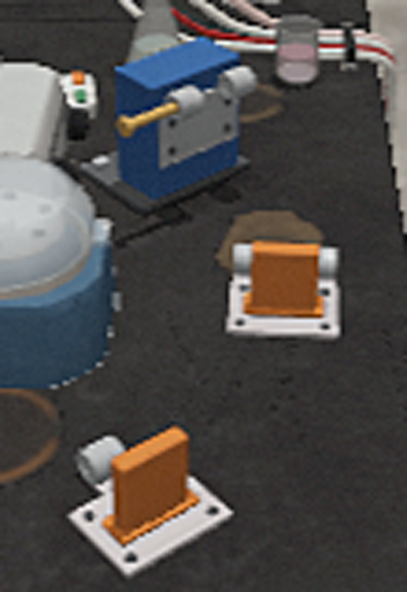

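The single-knuckle leaf is at crop (120,500), with its knuckle at (124,433) pointing away from the robot. The jamb's knuckles, at crop (459,151) and (535,151), face the robot, with the pin head at (378,148). Next I'll measure all three.

```bash
cat > h.py <<'E'
import cv2,numpy as np
from plant import get_state,optics
from scipy.spatial.transform import Rotation as R
def ray(c,uv):
    uv=np.atleast_2d(np.float64(uv)); K=c["mtx"]
    d=np.c_[(uv[:,0]-K[0,2])/K[0,0],-(uv[:,1]-K[1,2])/K[1,1],-np.ones(len(uv))]@c["pose"][:3,:3].T
    return c["pose"][:3,3],d
def onplane(c,uv,z):
    o,d=ray(c,uv); return o+d*((z-o[2])/d[:,2])[:,None]
def proj(c,P):
    q=(np.atleast_2d(P)-c["pose"][:3,3])@c["pose"][:3,:3];K=c["mtx"]
    return np.c_[K[0,2]+K[0,0]*q[:,0]/-q[:,2],K[1,2]+K[1,1]*q[:,1]/q[:,2]]
def mask(c,lo,hi,roi):
    m=cv2.inRange(cv2.cvtColor(c["frame"],cv2.COLOR_RGB2HSV),lo,hi);k=np.zeros_like(m)
    x0,y0,x1,y1=roi;k[y0:y1,x0:x1]=m[y0:y1,x0:x1];return k
def rect(m):
    cs=cv2.findContours(m,cv2.RETR_EXTERNAL,cv2.CHAIN_APPROX_NONE)[0]
    k=max(cs,key=cv2.contourArea);return cv2.minAreaRect(k),k
E
python3 - <<'E'
from h import *
c=optics.capture("top")
def world_rect(m,z):
    _,k=rect(m);P=onplane(c,k[:,0,:],z)[:,:2]*1000
    r=cv2.minAreaRect(P.astype(np.float32));return r
hsv=cv2.cvtColor(c["frame"],cv2.COLOR_RGB2HSV)
print("blue hsv",hsv[165,350],hsv[160,360],"orange",hsv[265,258],hsv[262,266],"plate",hsv[258,252],"knuckle",hsv[248,261])
print("jamb top",world_rect(mask(c,(100,120,130),(125,255,255),(325,145,390,185)),.114))
# plate: white|orange filled, knuckle cut off by opening
m=mask(c,(0,0,120),(180,70,255),(240,240,280,282))|mask(c,(5,100,60),(25,255,255),(240,240,280,282))
m=cv2.morphologyEx(m,cv2.MORPH_CLOSE,np.ones((3,3)))
print("leaf+knuckle",world_rect(m,.006),m.sum()/255)
print("plate",world_rect(cv2.morphologyEx(m,cv2.MORPH_OPEN,np.ones((13,13))),.006))
print("orange",world_rect(mask(c,(5,150,200),(25,255,255),(240,240,280,282)),.06))
# hand-read points (crop/4+offset)
f=lambda x,y:(x/4+230-.4,y/4+140-.4)
print("plate corners",onplane(c,[f(71,456),f(177,464),f(171,546),f(64,538)],.006))
print("knuckle",onplane(c,[f(124,434)],.018),"jamb kn",onplane(c,[f(459,150),f(535,152)],.106),"pinhead",onplane(c,[f(374,148)],.1))
E
```

```text
blue hsv [109 165 204] [109 170 200] orange [ 16 158 233] [ 14 111 232] plate [115   6 241] knuckle [105   4 231]
jamb top ((666.1336059570312, 41.32128143310547), (94.00882720947266, 48.31831741333008), 86.57232666015625)
leaf+knuckle ((391.7315368652344, 325.43548583984375), (81.95420837402344, 95.10932922363281), 85.97108459472656) 649.0
plate ((375.82470703125, 326.9433898925781), (77.41592407226562, 60.442726135253906), 89.75812530517578)
orange ((376.12615966796875, 326.088623046875), (44.12931442260742, 11.634394645690918), 89.74652099609375)
plate corners [[0.41047009 0.36464405 0.006     ]
 [0.40403603 0.28355557 0.006     ]
 [0.34213801 0.28725478 0.006     ]
 [0.34850613 0.36845428 0.006     ]]
knuckle [[0.42610877 0.32301282 0.018     ]] jamb kn [[0.62600195 0.0705625  0.106     ]
 [0.62434047 0.01474473 0.106     ]] pinhead [[0.62912891 0.13288231 0.1       ]]
```

```bash
cat >> h.py <<'E'
def yaw(s):
    v=R.from_rotvec(s["eef_rot"]).as_matrix(); return np.degrees(np.arctan2(v[1,0],v[0,0]))
def plan(ways,dec=3,step=.04,st=None):
    """ways: [(x,y,z,yawdeg)] TCP; prints rows from the present pose"""
    s=get_state();M=R.from_rotvec(s["eef_rot"]).as_matrix();p=s["tool_pos"].copy();rows=[]
    for w in ways:
        t=np.array(w[:3]);dy=w[3]-np.degrees(np.arctan2(M[1,0],M[0,0]))
        n=max(1,int(np.ceil(max(np.linalg.norm(t-p)/step,abs(dy)/7))))
        for i in range(n):
            d=np.round(M.T@((t-p)/(n-i))/.3,dec)
            ang=w[3]-np.degrees(np.arctan2(M[1,0],M[0,0]));sp=np.round(-ang/(n-i)/45,dec)
            p=p+M@d*.3;M=M@R.from_euler("z",sp*45,degrees=True).as_matrix()
            rows.append((*d,sp))
    for i in range(0,len(rows),8):
        print("["+",".join('{"x":%g,"y":%g,"z":%g,"spin":%g}'%r for r in rows[i:i+8])+"]")
def show():
    s=get_state();M=R.from_rotvec(s["eef_rot"]).as_matrix()
    print("t",round(s["t"],2),"pos",s["tool_pos"].round(4),"yaw",round(yaw(s),2),"zax",M[:,2].round(4),"F",s["ft_force"].round(1),"w",round(s["grip_width"]*1e3,1),"j",s["joints"].round(2))
E
python3 - <<'E'
from h import *
show()
plan([(.34,-.41,.303,-50),(.47,-.2,.303,-25),(.5,0,.303,-4),(.47,.17,.303,-4),(.375,.326,.25,-4)],2)
E
```

```text
t 0.15 pos [ 0.1765 -0.5731  0.3032] yaw -72.88 zax [-4.0e-04  1.3e-03 -1.0e+00] F [-0.4  0.5 -0.5] w 85.2 j [-1.27  0.31 -0.05  1.21  0.    1.57]
[{"x":-0.06,"y":-0.11,"z":0,"spin":-0.08},{"x":-0.05,"y":-0.12,"z":0,"spin":-0.09},{"x":-0.04,"y":-0.12,"z":0,"spin":-0.08},{"x":-0.04,"y":-0.12,"z":0,"spin":-0.09},{"x":-0.03,"y":-0.13,"z":0,"spin":-0.08},{"x":-0.02,"y":-0.13,"z":0,"spin":-0.09},{"x":-0.04,"y":-0.11,"z":0,"spin":-0.08},{"x":-0.03,"y":-0.11,"z":0,"spin":-0.08}]
[{"x":-0.02,"y":-0.12,"z":0,"spin":-0.08},{"x":-0.01,"y":-0.12,"z":0,"spin":-0.08},{"x":-0.01,"y":-0.12,"z":0,"spin":-0.08},{"x":-0,"y":-0.11,"z":0,"spin":-0.08},{"x":0,"y":-0.12,"z":0,"spin":-0.07},{"x":-0.03,"y":-0.11,"z":0,"spin":-0.08},{"x":-0.03,"y":-0.11,"z":0,"spin":-0.08},{"x":-0.02,"y":-0.11,"z":0,"spin":-0.08}]
[{"x":-0.01,"y":-0.11,"z":0,"spin":-0.08},{"x":-0,"y":-0.11,"z":0,"spin":-0.08},{"x":0,"y":-0.11,"z":0,"spin":-0.07},{"x":-0.03,"y":-0.11,"z":0,"spin":-0},{"x":-0.03,"y":-0.11,"z":0,"spin":-0},{"x":-0.03,"y":-0.11,"z":0,"spin":-0},{"x":-0.02,"y":-0.11,"z":0,"spin":-0},{"x":-0.03,"y":-0.12,"z":0,"spin":-0}]
[{"x":-0.07,"y":-0.1,"z":0.04,"spin":-0},{"x":-0.07,"y":-0.1,"z":0.04,"spin":-0},{"x":-0.07,"y":-0.1,"z":0.03,"spin":-0},{"x":-0.07,"y":-0.1,"z":0.04,"spin":-0},{"x":-0.07,"y":-0.09,"z":0.03,"spin":-0}]
```

>>> jog_arm --targets '[{"x": -0.06,"y": -0.11,"z": 0,"spin": -0.08},{"x": -0.05,"y": -0.12,"z": 0,"spin": -0.09},{"x": -0.04,"y": -0.12,"z": 0,"spin": -0.08},{"x": -0.04,"y": -0.12,"z": 0,"spin": -0.09},{"x": -0.03,"y": -0.13,"z": 0,"spin": -0.08},{"x": -0.02,"y": -0.13,"z": 0,"spin": -0.09},{"x": -0.04,"y": -0.11,"z": 0,"spin": -0.08},{"x": -0.03,"y": -0.11,"z": 0,"spin": -0.08}]'

```text
schema error: expected keys x, y, z, spin, claw
```

>>> jog_arm --targets '[{"x": -0.02,"y": -0.12,"z": 0,"spin": -0.08},{"x": -0.01,"y": -0.12,"z": 0,"spin": -0.08},{"x": -0.01,"y": -0.12,"z": 0,"spin": -0.08},{"x": 0,"y": -0.11,"z": 0,"spin": -0.08},{"x": 0,"y": -0.12,"z": 0,"spin": -0.07},{"x": -0.03,"y": -0.11,"z": 0,"spin": -0.08},{"x": -0.03,"y": -0.11,"z": 0,"spin": -0.08},{"x": -0.02,"y": -0.11,"z": 0,"spin": -0.08}]'

```text
schema error: expected keys x, y, z, spin, claw
```

>>> jog_arm --targets '[{"x": -0.01,"y": -0.11,"z": 0,"spin": -0.08},{"x": 0,"y": -0.11,"z": 0,"spin": -0.08},{"x": 0,"y": -0.11,"z": 0,"spin": -0.07},{"x": -0.03,"y": -0.11,"z": 0,"spin": 0},{"x": -0.03,"y": -0.11,"z": 0,"spin": 0},{"x": -0.03,"y": -0.11,"z": 0,"spin": 0},{"x": -0.02,"y": -0.11,"z": 0,"spin": 0},{"x": -0.03,"y": -0.12,"z": 0,"spin": 0}]'

```text
schema error: expected keys x, y, z, spin, claw
```

>>> jog_arm --targets '[{"x": -0.07,"y": -0.1,"z": 0.04,"spin": 0},{"x": -0.07,"y": -0.1,"z": 0.04,"spin": 0},{"x": -0.07,"y": -0.1,"z": 0.03,"spin": 0},{"x": -0.07,"y": -0.1,"z": 0.04,"spin": 0},{"x": -0.07,"y": -0.09,"z": 0.03,"spin": 0},{"x": 0},{"x": 0}]'

```text
schema error: expected keys x, y, z, spin, claw
```

Run:
```python
from h import *
show()
c=optics.capture("top");s=optics.capture("scene")
a=cv2.resize(c["frame"][170:300,200:330],(580,580),interpolation=cv2.INTER_CUBIC)
p=proj(s,[.375,.326,.1])[0].astype(int);print(p)
b=cv2.resize(s["frame"][p[1]-70:p[1]+75,p[0]-25:p[0]+30],(220,580),interpolation=cv2.INTER_CUBIC)
cv2.imwrite("pics/d1.png",np.hstack([a,b])[...,::-1])
```

```text
t 0.15 pos [ 0.1765 -0.5731  0.3032] yaw -72.88 zax [-4.0e-04  1.3e-03 -1.0e+00] F [-0.4  0.5 -0.5] w 85.2 j [-1.27  0.31 -0.05  1.21  0.    1.57]
[309 255]
```

View pics/d1.png

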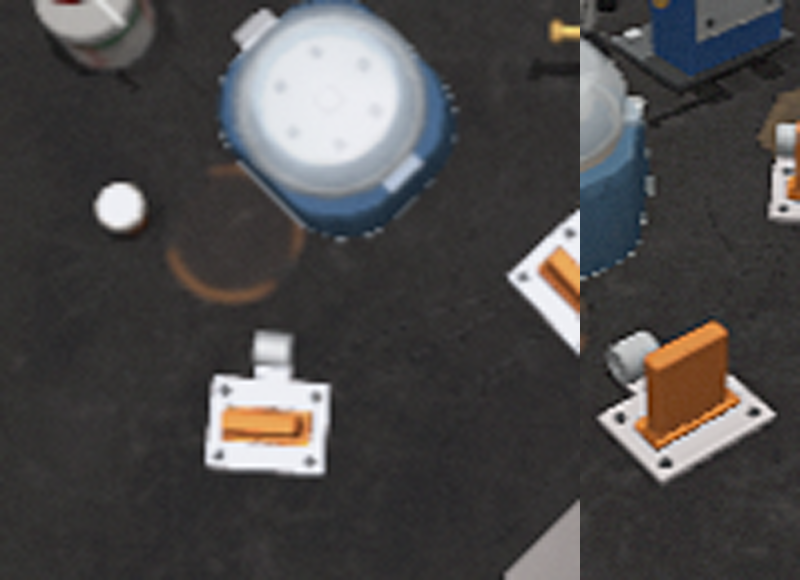

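The calls were refused because the claw key is required, so nothing moved. The leaf is still in place at about (265,425), clear of its neighbours. I'll resend with the claw key.

>>> jog_arm --targets '[{"x": -0.06,"y": -0.11,"z": 0,"spin": -0.08,"claw": 60},{"x": -0.05,"y": -0.12,"z": 0,"spin": -0.09,"claw": 60},{"x": -0.04,"y": -0.12,"z": 0,"spin": -0.08,"claw": 60},{"x": -0.04,"y": -0.12,"z": 0,"spin": -0.09,"claw": 60},{"x": -0.03,"y": -0.13,"z": 0,"spin": -0.08,"claw": 60},{"x": -0.02,"y": -0.13,"z": 0,"spin": -0.09,"claw": 60},{"x": -0.04,"y": -0.11,"z": 0,"spin": -0.08,"claw": 60},{"x": -0.03,"y": -0.11,"z": 0,"spin": -0.08,"claw": 60}]'

```text
t: 0.92
tool_pos: [0.3772, -0.3484, 0.3038]
eef_rot: [-2.928, 1.139, -0.0]
ft_force: [0.5, 0.7, 1.2]
grip_width: 0.0601
```

>>> jog_arm --targets '[{"x": -0.02,"y": -0.12,"z": 0,"spin": -0.08,"claw": 60},{"x": -0.01,"y": -0.12,"z": 0,"spin": -0.08,"claw": 60},{"x": -0.01,"y": -0.12,"z": 0,"spin": -0.08,"claw": 60},{"x": 0,"y": -0.11,"z": 0,"spin": -0.08,"claw": 60},{"x": 0,"y": -0.12,"z": 0,"spin": -0.07,"claw": 60},{"x": -0.03,"y": -0.11,"z": 0,"spin": -0.08,"claw": 60},{"x": -0.03,"y": -0.11,"z": 0,"spin": -0.08,"claw": 60},{"x": -0.02,"y": -0.11,"z": 0,"spin": -0.08,"claw": 60}]'

```text
t: 1.58
tool_pos: [0.4838, -0.0963, 0.3038]
eef_rot: [-3.117, 0.388, 0.0]
ft_force: [0.6, -0.2, -0.3]
grip_width: 0.0598
```

>>> jog_arm --targets '[{"x": -0.01,"y": -0.11,"z": 0,"spin": -0.08,"claw": 60},{"x": 0,"y": -0.11,"z": 0,"spin": -0.08,"claw": 60},{"x": 0,"y": -0.11,"z": 0,"spin": -0.07,"claw": 60},{"x": -0.03,"y": -0.11,"z": 0,"spin": 0,"claw": 60},{"x": -0.03,"y": -0.11,"z": 0,"spin": 0,"claw": 60},{"x": -0.03,"y": -0.11,"z": 0,"spin": 0,"claw": 60},{"x": -0.02,"y": -0.11,"z": 0,"spin": 0,"claw": 60},{"x": -0.03,"y": -0.12,"z": 0,"spin": 0,"claw": 60}]'

```text
t: 2.25
tool_pos: [0.4689, 0.1717, 0.304]
eef_rot: [3.139, -0.111, 0.001]
ft_force: [0.1, 0.0, -0.6]
grip_width: 0.0601
```

>>> jog_arm --targets '[{"x": -0.07,"y": -0.1,"z": 0.04,"spin": 0,"claw": 60},{"x": -0.07,"y": -0.1,"z": 0.04,"spin": 0,"claw": 60},{"x": -0.07,"y": -0.1,"z": 0.03,"spin": 0,"claw": 60},{"x": -0.07,"y": -0.1,"z": 0.04,"spin": 0,"claw": 60},{"x": -0.07,"y": -0.09,"z": 0.03,"spin": 0,"claw": 60},{"x": 0,"y": 0,"z": 0,"spin": 0,"claw": 60},{"x": 0,"y": 0,"z": 0,"spin": 0,"claw": 60}]'

```text
t: 2.83
tool_pos: [0.3735, 0.3253, 0.2493]
eef_rot: [3.139, -0.104, -0.001]
ft_force: [-0.0, -0.7, 0.2]
grip_width: 0.06
```

```bash
sed -i 's/"spin":%g}/"spin":%g,"claw":CL}/' h.py
python3 - <<'E'
from h import *
show()
s=optics.capture("scene")
cv2.imwrite("pics/d2.png",cv2.resize(s["frame"][150:320,230:400],(600,600),interpolation=cv2.INTER_CUBIC)[...,::-1])
# handle top-face in the scene view (lighter orange), and orange mask extents
print(proj(s,[[.375,.326,.06],[.427,.3225,.012]]))
plan([(.375,.3263,.16,-4),(.375,.3263,.101,-4)])
E
```

```text
t 2.83 pos [0.3735 0.3253 0.2493] yaw -3.81 zax [-0.001  -0.0011 -1.    ] F [-0.  -0.7  0.2] w 60.0 j [ 0.72  0.15 -0.38  1.04 -0.    2.35]
[[309.86034947 269.39016229]
 [296.75628173 273.24162007]]
[{"x":0.001,"y":-0.002,"z":0.1,"spin":0.001,"claw":CL},{"x":0,"y":-0.002,"z":0.1,"spin":0,"claw":CL},{"x":0.001,"y":-0.002,"z":0.099,"spin":0.001,"claw":CL},{"x":-0,"y":-0,"z":0.098,"spin":-0,"claw":CL},{"x":-0,"y":-0,"z":0.099,"spin":-0,"claw":CL}]
```

View pics/d2.png

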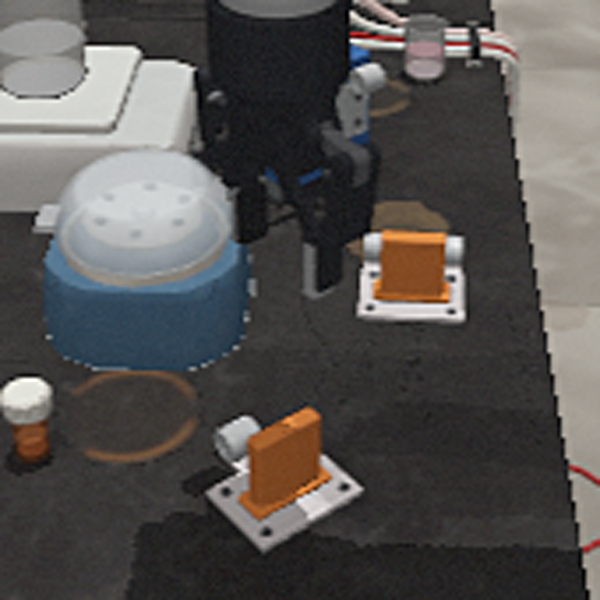

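The open gripper is above the leaf. The handle top at crop (285,425) and the knuckle at (240,437) match their predicted positions within about 1 px, so I'll descend and grip.

>>> jog_arm --targets '[{"x": 0.001,"y": -0.002,"z": 0.1,"spin": 0.002,"claw": 60},{"x": 0.001,"y": -0.001,"z": 0.1,"spin": 0.002,"claw": 60},{"x": 0.001,"y": -0.001,"z": 0.1,"spin": 0,"claw": 60},{"x": 0.001,"y": 0,"z": 0.1,"spin": 0,"claw": 60},{"x": 0,"y": 0,"z": 0.06,"spin": 0,"claw": 60},{"x": 0,"y": 0,"z": 0.035,"spin": 0,"claw": 60},{"x": 0,"y": 0,"z": 0,"spin": 0,"claw": 60}]'

```text
t: 3.47
tool_pos: [0.3759, 0.3237, 0.0998]
eef_rot: [3.137, -0.118, -0.004]
ft_force: [-0.3, 0.6, 0.7]
grip_width: 0.0597
```

>>> jog_arm --targets '[{"x": 0,"y": 0,"z": 0,"spin": 0,"claw": 20},{"x": 0,"y": 0,"z": 0,"spin": 0,"claw": 8},{"x": 0,"y": 0,"z": 0,"spin": 0,"claw": 8},{"x": 0,"y": 0,"z": 0,"spin": 0,"claw": 8},{"x": 0,"y": 0,"z": 0,"spin": 0,"claw": 8},{"x": 0,"y": 0,"z": 0,"spin": 0,"claw": 8},{"x": 0,"y": 0,"z": 0,"spin": 0,"claw": 8},{"x": 0,"y": 0,"z": 0,"spin": 0,"claw": 8}]' --force 60

```text
t: 4.13
tool_pos: [0.377, 0.3262, 0.1029]
eef_rot: [-3.138, 0.115, -0.003]
ft_force: [-0.3, -0.8, 6.3]
grip_width: 0.013
```

Run:
```python
from h import *
show()
```

```text
t 4.13 pos [0.377  0.3262 0.1029] yaw -4.2 zax [ 0.0022  0.0017 -1.    ] F [-0.3 -0.8  6.3] w 13.0 j [ 0.71  0.3  -0.57  0.7  -0.    2.36]
```

The handle is gripped at 13.0 mm. Next: lift, pass in front of the dome, and go to a stand-off point in front of the jamb.

Run:
```python
from h import *
plan([(.376,.3262,.223,-4),(.40,.18,.223,-3),(.493,.049,.223,-2.5)],2,.03)
```

```text
[{"x":-0,"y":-0,"z":-0.08,"spin":-0,"claw":CL},{"x":-0,"y":-0,"z":-0.08,"spin":-0,"claw":CL},{"x":-0,"y":-0,"z":-0.08,"spin":-0,"claw":CL},{"x":-0,"y":-0,"z":-0.08,"spin":-0,"claw":CL},{"x":-0,"y":-0,"z":-0.08,"spin":-0,"claw":CL},{"x":0.02,"y":0.1,"z":-0,"spin":-0.01,"claw":CL},{"x":0.02,"y":0.1,"z":-0,"spin":-0,"claw":CL},{"x":0.02,"y":0.09,"z":-0,"spin":-0.01,"claw":CL}]
[{"x":0.02,"y":0.1,"z":-0,"spin":-0,"claw":CL},{"x":0.03,"y":0.09,"z":-0,"spin":-0.01,"claw":CL},{"x":0.05,"y":0.07,"z":-0,"spin":-0,"claw":CL},{"x":0.06,"y":0.07,"z":-0,"spin":-0,"claw":CL},{"x":0.05,"y":0.07,"z":-0,"spin":-0,"claw":CL},{"x":0.06,"y":0.07,"z":-0,"spin":-0,"claw":CL},{"x":0.05,"y":0.07,"z":-0,"spin":-0,"claw":CL},{"x":0.06,"y":0.07,"z":-0,"spin":-0.01,"claw":CL}]
```

>>> jog_arm --targets '[{"x": 0,"y": 0,"z": -0.04,"spin": 0,"claw": 8},{"x": 0,"y": 0,"z": -0.08,"spin": 0,"claw": 8},{"x": 0,"y": 0,"z": -0.08,"spin": 0,"claw": 8},{"x": 0,"y": 0,"z": -0.08,"spin": 0,"claw": 8},{"x": 0,"y": 0,"z": -0.08,"spin": 0,"claw": 8},{"x": 0,"y": 0,"z": -0.04,"spin": 0,"claw": 8},{"x": 0.02,"y": 0.1,"z": 0,"spin": -0.01,"claw": 8},{"x": 0.02,"y": 0.1,"z": 0,"spin": 0,"claw": 8}]' --force 60

```text
t: 4.8
tool_pos: [0.3846, 0.2656, 0.223]
eef_rot: [-3.138, 0.098, -0.005]
ft_force: [0.2, -1.1, -2.3]
grip_width: 0.0129
```

>>> jog_arm --targets '[{"x": 0.02,"y": 0.1,"z": 0,"spin": -0.01,"claw": 8},{"x": 0.02,"y": 0.1,"z": 0,"spin": 0,"claw": 8},{"x": 0.03,"y": 0.09,"z": 0,"spin": -0.01,"claw": 8},{"x": 0.05,"y": 0.07,"z": 0,"spin": 0,"claw": 8},{"x": 0.06,"y": 0.07,"z": 0,"spin": 0,"claw": 8},{"x": 0.05,"y": 0.07,"z": 0,"spin": 0,"claw": 8},{"x": 0.05,"y": 0.07,"z": 0,"spin": 0,"claw": 8},{"x": 0.04,"y": 0.05,"z": 0,"spin": 0,"claw": 8}]'

```text
t: 5.47
tool_pos: [0.4703, 0.0723, 0.2219]
eef_rot: [3.14, -0.08, 0.001]
ft_force: [0.4, 0.3, -2.1]
grip_width: 0.0134
```

>>> jog_arm --targets '[{"x": 0,"y": 0,"z": 0,"spin": 0,"claw": 8},{"x": 0,"y": 0,"z": 0,"spin": 0,"claw": 8}]'

```text
t: 5.63
tool_pos: [0.4698, 0.0734, 0.2216]
eef_rot: [-3.14, 0.081, -0.0]
ft_force: [-0.9, 0.2, -2.8]
grip_width: 0.0128
```

Run:
```python
from h import *
show()
s=optics.capture("scene");t=optics.capture("top")
cv2.imwrite("pics/s3.png",s["frame"][...,::-1]);cv2.imwrite("pics/t3.png",t["frame"][...,::-1])
a=cv2.resize(s["frame"][140:270,260:360],(462,600),interpolation=cv2.INTER_CUBIC)
b=cv2.resize(t["frame"][140:260,310:378],(338,600),interpolation=cv2.INTER_CUBIC)
cv2.imwrite("pics/d3.png",np.hstack([a,b])[...,::-1])
```

```text
t 5.63 pos [0.4698 0.0734 0.2216] yaw -2.97 zax [ 0.e+00  3.e-04 -1.e+00] F [-0.9  0.2 -2.8] w 12.8 j [ 0.15  0.13 -0.47  0.97  0.    1.78]
```

View pics/d3.png

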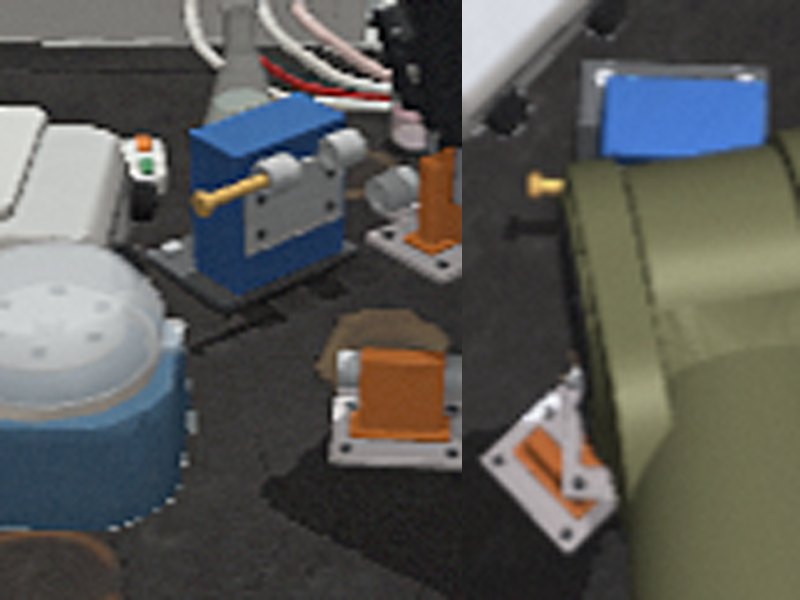

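The leaf hangs level in the gripper. In the scene crop its knuckle is at (392,188), the jamb's knuckles at (283,172) and (343,148), and the pin head at (205,202). The arm blocks the top view here. I'll refine the jamb pose from both views using edge fits.

Run:
```python
from h import *
t=optics.capture("top");t=dict(t);t["frame"]=cv2.imread("pics/top0.png")[...,::-1].copy()
s=dict(optics.capture("scene"))
hs=cv2.cvtColor(s["frame"],cv2.COLOR_RGB2HSV)
print("scene top/front/side V",hs[165,322],hs[190,318],hs[180,305])
def sides(c,m):
    _,k=rect(m);P=(onplane(c,k[:,0,:],.114)[:,:2]*1000).astype(np.float32)
    r=cv2.minAreaRect(P);b=cv2.boxPoints(r);print(np.round(r[0],1),np.round(r[1],1),round(r[2],2))
    for i in range(4):
        a,e=b[i],b[(i+1)%4];L=np.linalg.norm(e-a);u=(e-a)/L
        al=(P-a)@u;pe=(P-a)@np.array([-u[1],u[0]])
        q=P[(abs(pe)<4)&(al>.15*L)&(al<.85*L)]
        v=cv2.fitLine(q,cv2.DIST_HUBER,0,.01,.01).ravel()
        print("  side L%.0f ang %.2f mid"%(L,np.degrees(np.arctan2(v[1],v[0]))%180),v[2:].round(1),len(q))
sides(t,mask(t,(100,120,130),(125,255,255),(325,145,390,185)))
sides(s,mask(s,(100,120,135),(125,255,255),(298,155,342,178)))
```

```text
scene top/front/side V [107 156 170] [60  5 93] [108 220  80]
[666.4  42. ] [93.8 48.5] 88.62
  side L49 ang 178.62 mid [666.4  -4.9] 11
  side L94 ang 86.14 mid [689.   39.9] 23
  side L49 ang 179.32 mid [668.2  86.2] 11
  side L94 ang 86.40 mid [643.5  42.2] 23
[659.8  45.2] [93.4 47.8] 87.59
  side L48 ang 176.64 mid [ 6.574e+02 -1.000e-01] 7
  side L93 ang 88.26 mid [681.6  43. ] 11
  side L48 ang 1.23 mid [663.8  89.9] 8
  side L93 ang 87.30 mid [637.9  49. ] 15
```

The two views disagree by about 6 mm at the jamb, which looks like a systematic camera offset. I'll therefore align relatively within the scene view, from close by, starting at a point 45 mm short.

Run:
```python
from h import *
plan([(.526,.050,.191,-3)],2,.02)
```

```text
[{"x":0.05,"y":0.02,"z":0.03,"spin":0,"claw":CL},{"x":0.05,"y":0.02,"z":0.02,"spin":0,"claw":CL},{"x":0.05,"y":0.02,"z":0.03,"spin":0,"claw":CL},{"x":0.04,"y":0.01,"z":0.02,"spin":0,"claw":CL}]
```

>>> jog_arm --targets '[{"x": 0.05,"y": 0.02,"z": 0.03,"spin": 0,"claw": 8},{"x": 0.05,"y": 0.02,"z": 0.02,"spin": 0,"claw": 8},{"x": 0.05,"y": 0.02,"z": 0.03,"spin": 0,"claw": 8},{"x": 0.04,"y": 0.01,"z": 0.02,"spin": 0,"claw": 8},{"x": 0,"y": 0,"z": 0,"spin": 0,"claw": 8},{"x": 0,"y": 0,"z": 0,"spin": 0,"claw": 8}]'

```text
t: 6.33
tool_pos: [0.5249, 0.0508, 0.191]
eef_rot: [-3.141, 0.077, 0.002]
ft_force: [-0.8, -0.2, -1.0]
grip_width: 0.0132
```

Run:
```python
from h import *
show()
f=[optics.capture("scene")["frame"].astype(float) for _ in range(4)]
s=np.mean(f,0).astype(np.uint8);cv2.imwrite("pics/s4.png",s[...,::-1])
cv2.imwrite("pics/d4.png",cv2.resize(s[150:225,290:390],(800,600),interpolation=cv2.INTER_CUBIC)[...,::-1])
```

```text
t 6.33 pos [0.5249 0.0508 0.191 ] yaw -2.82 zax [-1.4e-03  1.0e-04 -1.0e+00] F [-0.8 -0.2 -1. ] w 13.2 j [ 0.1   0.25 -0.4   0.92  0.    1.72]
```

View pics/d4.png

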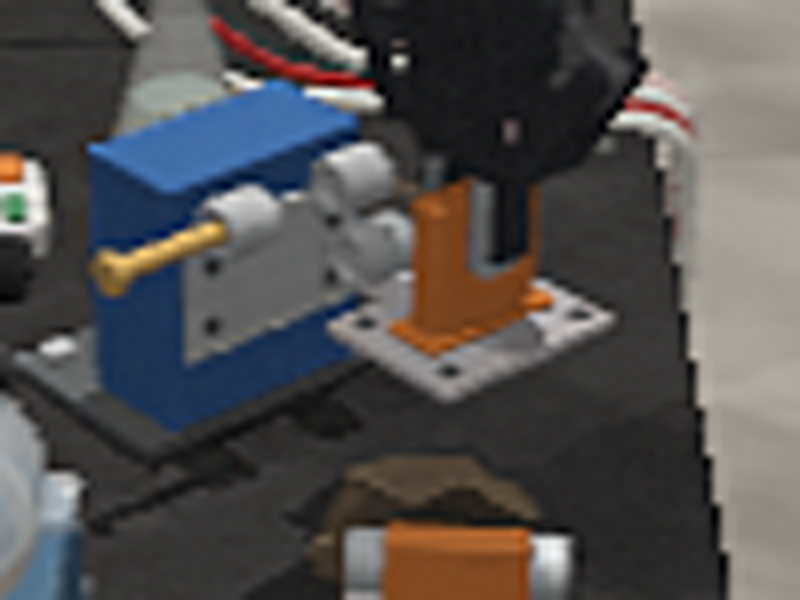

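The scene crop shows the leaf knuckle's end at about (360,245), 45 mm in front of and just below the far jamb knuckle at (335,180). I'll fit x, y and yaw of the leaf and the jamb in this same view from read corners. Heights are fixed: the robot's for the leaf, nominal for the jamb.

```bash
cat > fit.py <<'E'
from h import *
from scipy.optimize import least_squares
def fitpose(c,P,uv,z,g):
    P=np.array(P)/1000.
    def pts(q,P):return P@R.from_euler("z",q[2],degrees=True).as_matrix().T+[q[0],q[1],z]
    f=lambda q:(proj(c,pts(q,P))-uv).ravel()
    r=least_squares(f,g,loss="huber",x_scale=[.01,.01,1],f_scale=.4)
    return r.x,r.fun.reshape(-1,2),lambda X:proj(c,pts(r.x,np.atleast_2d(X)/1000.))
E
python3 - <<'E'
from fit import *
s=optics.capture("scene");st=get_state()
U=lambda a:np.array(a)/8.+[289.56,149.56]
J=[(25,48,114),(-25,48,114),(-25,-48,114),(25,-48,114),(-41,90,100),(-25,48,8)]
ju=U([(90,150),(165,192),(358,122),(285,83),(108,274),(178,432)])
L=[(32,40,6),(-30,40,6),(-30,-40,6)]
lu=U([(329,322),(447,392),(615,318)])
a,ra,pj=fitpose(s,J,ju,0,[.66,.044,-3]);b,rb,pl=fitpose(s,L,lu,st["tool_pos"][2]-.1029,[.525,.05,-3])
print("jamb",a.round(4));print(ra.round(2));print("leaf",b.round(4));print(rb.round(2));print("tcp",st["tool_pos"],yaw(st))
cs,sn=np.cos(np.radians(a[2])),np.sin(np.radians(a[2]))
Rj=np.array([[cs,-sn],[sn,cs]]);cb,sb=np.cos(np.radians(b[2])),np.sin(np.radians(b[2]))
ax=a[:2]+Rj@[-.041,0];kn=b[:2]+np.array([[cb,-sb],[sb,cb]])@[.052,0]
print("axis",ax,"knuckle",kn,"in jamb frame, to go",(Rj.T@(ax-kn)*1000).round(1),"yaw",a[2]-b[2])
im=cv2.resize(cv2.imread("pics/s4.png")[150:225,290:390],(800,600),interpolation=cv2.INTER_CUBIC)
th=np.linspace(0,2*np.pi,40)
def ring(p,x,y,z,r,col):
    q=((p(np.c_[x+r*np.cos(th),0*th+y,z+r*np.sin(th)])-[289.56,149.56])*8).astype(int)
    cv2.polylines(im,[q],True,col,1)
for r in(12,7):
    ring(pj,-41,-17,100,r,(0,0,255));ring(pj,-41,39,100,r,(0,0,255));ring(pl,52,12,12,r,(0,255,0))
for p,X,col in((pj,[(-25,48,114),(25,48,114),(25,-48,114),(-25,-48,114)],(0,0,255)),(pl,[(32,40,6),(-30,40,6),(-30,-40,6)],(0,255,0)),(pl,[(7,25,60),(-7,25,60),(-7,-25,60)],(0,255,0))):
    cv2.polylines(im,[((p(X)-[289.56,149.56])*8).astype(int)],False,col,1)
cv2.imwrite("pics/d5.png",im)
E
```

```text
jamb [ 0.6599  0.0423 -3.0735]
[[-0.17 -0.54]
 [ 0.74  0.1 ]
 [ 1.29 -0.34]
 [-0.09 -0.84]
 [-0.18  0.54]
 [-0.36  0.91]]
leaf [ 0.5198  0.0537 -3.4399]
[[-0.11 -0.05]
 [ 0.03  0.04]
 [ 0.08 -0.01]]
tcp [0.52497641 0.05067765 0.19185713] -2.8160198934168545
axis [0.61898674 0.04445306] knuckle [0.57175476 0.05058127] in jamb frame, to go [47.5 -3.6] yaw 0.36640044461511634
```

View pics/d5.png

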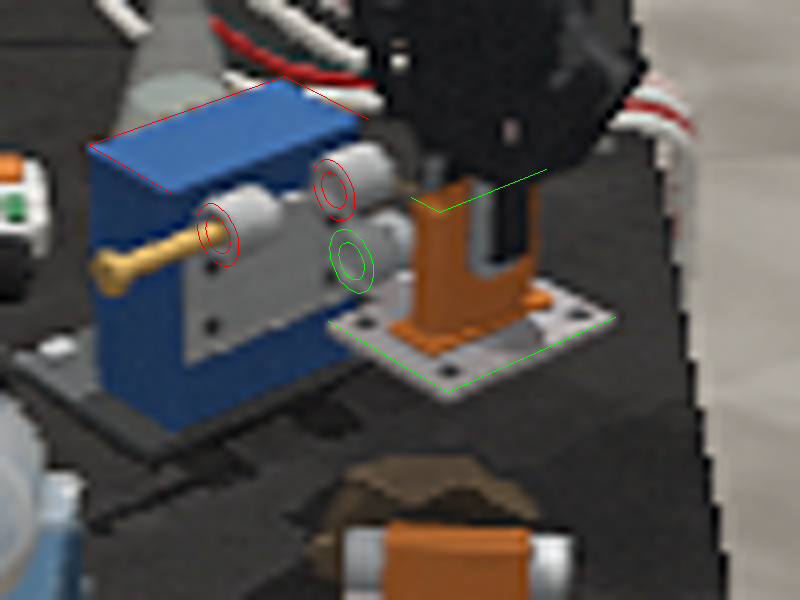

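The jamb and leaf offsets between scene and robot/top agree at about (-5, +3) mm, so relative measuring holds. The leaf knuckle looks a little higher than predicted, so I'll zoom in to check tilt and height.

Run:
```python
from h import *
im=cv2.imread("pics/s4.png")[160:204,308:368]
im=cv2.resize(im,None,fx=13,fy=13,interpolation=cv2.INTER_CUBIC)
im=cv2.convertScaleAbs(im,alpha=1.3)
for i in range(0,60,10):cv2.putText(im,str(308+i),(i*13,10),0,.35,(0,255,255));cv2.line(im,(i*13+6,12),(i*13+6,20),(0,255,255))
for i in range(5,44,5):cv2.putText(im,str(160+i),(750,i*13+10),0,.35,(0,255,255))
cv2.imwrite("pics/d6.png",im)
```

```text
(no output)
```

View pics/d6.png

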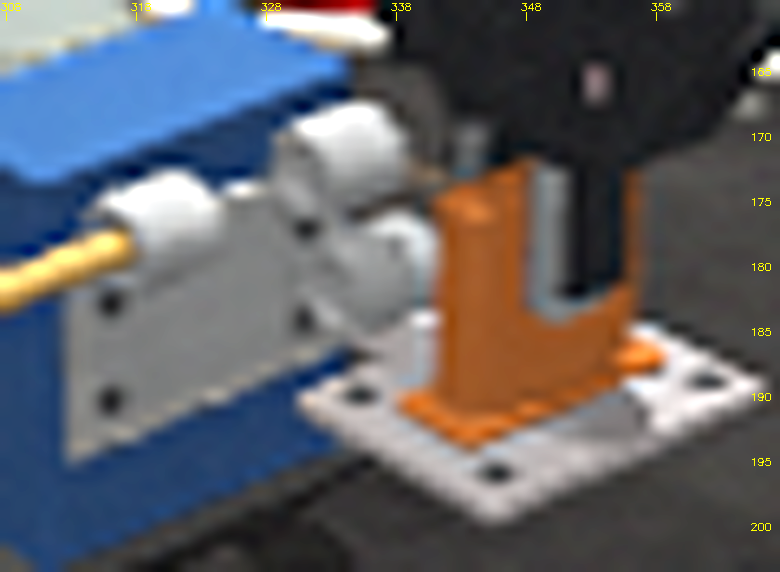

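The leaf looks level: the handle edge at (440,193) to (445,395) is upright within 0.3 px of the prediction. I'll advance 30 mm, shift 2.4 mm towards -y, and look at the entry from there.

>>> jog_arm --targets '[{"x": 0.025,"y": 0.004,"z": 0.001,"spin": 0,"claw": 8},{"x": 0.025,"y": 0.004,"z": 0.001,"spin": 0,"claw": 8},{"x": 0.025,"y": 0,"z": 0,"spin": 0,"claw": 8},{"x": 0.025,"y": 0,"z": 0,"spin": 0,"claw": 8},{"x": 0,"y": 0,"z": 0,"spin": 0,"claw": 8},{"x": 0,"y": 0,"z": 0,"spin": 0,"claw": 8}]'

```text
t: 7.08
tool_pos: [0.5559, 0.0462, 0.1906]
eef_rot: [-3.141, 0.079, 0.0]
ft_force: [-0.9, 0.5, -3.0]
grip_width: 0.0129
```

Run:
```python
from h import *
f=[];p=[];y=[];F=[];z=[]
for _ in range(10):
    f.append(optics.capture("scene")["frame"].astype(float));s=get_state();p.append(s["tool_pos"]);y.append(yaw(s));F.append(s["ft_force"]);z.append(R.from_rotvec(s["eef_rot"]).as_matrix()[:,2])
print(s["t"],np.mean(p,0).round(4),np.std(p,0).round(4),np.mean(y).round(2),np.mean(F,0).round(1),np.mean(z,0).round(4))
im=np.mean(f,0).astype(np.uint8)[...,::-1];cv2.imwrite("pics/s7.png",im)
im=cv2.resize(im[160:204,305:365],None,fx=13,fy=13,interpolation=cv2.INTER_CUBIC)
cv2.imwrite("pics/d7.png",cv2.convertScaleAbs(im,alpha=1.2))
t=optics.capture("top");cv2.imwrite("pics/t7.png",t["frame"][...,::-1])
```

```text
7.5833 [0.5551 0.0463 0.1907] [0.0001 0.     0.0001] -2.86 [ 0.1  0.1 -2.1] [-4.e-04 -0.e+00 -1.e+00]
```

View pics/d7.png

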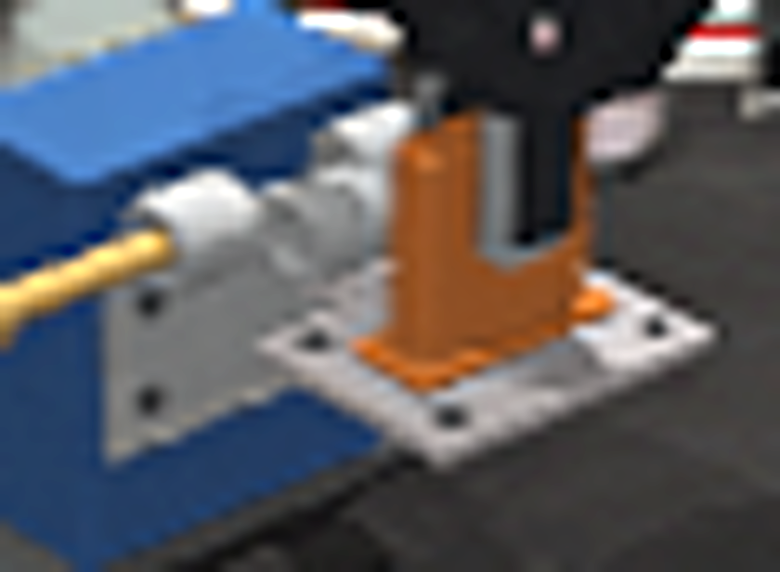

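Entry looks clear: the leaf knuckle at (310,215) is in front of the gap between the near tube (200,215) and far tube (370,140). The wrist force of 2 N is just the leaf's weight. My corner readings mixed the plate's top and bottom edges, so I'll redo the relative fit with sub-pixel edge lines.

```bash
cat > edge.py <<'E'
from h import *
from scipy.optimize import least_squares
s=optics.capture("scene")
def pts(q,P):
    return np.array(P)/1e3@R.from_euler("z",q[2],degrees=True).as_matrix().T+[q[0],q[1],q[3]]
def edgepts(ch,seg,q,lo=.1,hi=.9,w=4):
    a,b=proj(s,pts(q,seg));out=[]
    for f in np.linspace(lo,hi,25):
        u,v=a+f*(b-a);u=int(round(u));v0=a[1]+(u-a[0])/(b[0]-a[0])*(b[1]-a[1])
        r=np.arange(int(v0)-w,int(v0)+w+2);g=ch[r,u].astype(float);d=g[:-1]-g[1:]
        i=int(np.argmax(d))
        if d[i]<12 or i in(0,len(d)-1):continue
        y0,y1,y2=d[i-1:i+2];o=.5*(y0-y2)/(y0-2*y1+y2+1e-9)
        out.append((u,r[i]+.5+np.clip(o,-.5,.5)))
    return np.unique(np.array(out),axis=0)
def fit(edges,q0,z):
    def f(p):
        r=[]
        for seg,E in edges:
            a,b=proj(s,pts([*p,q0[2],z],seg));n=np.array([-(b-a)[1],(b-a)[0]])/np.linalg.norm(b-a)
            r.append((E-a)@n)
        return np.concatenate(r)
    r=least_squares(f,q0[:2],loss="soft_l1",f_scale=.3,x_scale=.01)
    i=0;o=[]
    for _,E in edges:o.append((len(E),round(float(np.median(r.fun[i:i+len(E)])),2),round(float(np.std(r.fun[i:i+len(E)])),2)));i+=len(E)
    return r.x,o
E
python3 - <<'E'
from edge import *
def run(name,tcp,yw):
    im=cv2.imread(name);Bc,Gc,Rc=[cv2.GaussianBlur(im[...,i],(3,3),0) for i in range(3)]
    A=[(-25,48,114),(-25,-48,114)];B=[(25,48,114),(-25,48,114)]
    D=[(32,40,0),(-30,40,0)];E=[(-30,40,0),(-30,-40,0)]
    for jy in(-2.2,-2.8,-3.4):
        q=[.660,.0435,jy,0];ed=[(A,edgepts(Bc,A,q,.08,.6)),(B,edgepts(Bc,B,q))]
        p,o=fit(ed,q,0);print(name,"jamb yaw",jy,p.round(4),o)
        if jy==-2.8:J=p
    z=tcp[2]-.102;q=[tcp[0]-.005,tcp[1]+.003,yw,z]
    ed=[(D,edgepts(Rc,D,q)),(E,edgepts(Rc,E,q,.1,.9))]
    p,o=fit(ed,q,z);print("leaf",p.round(4),o)
    c,sn=np.cos(np.radians(-2.8)),np.sin(np.radians(-2.8));M=np.array([[c,-sn],[sn,c]])
    print("to go",((M.T@(J-p)+[-.041-.052,0])*1e3).round(2),"scene-robot leaf",((p-tcp[:2])*1e3).round(1),"jamb corrected",J-(p-tcp[:2]))
    # pin axis: yellow centroid per column vs jamb model
    h=cv2.cvtColor(im,cv2.COLOR_BGR2HSV);m=cv2.inRange(h,(15,110,90),(32,255,255));a=proj(s,pts([*J,-2.8,0],[(-41,80,100),(-41,42,100)]))
    for u in range(int(a[0,0])+2,int(a[1,0])):
        v=np.where(m[165:200,u])[0]
        if len(v)>2:print((u,round(165+v.mean(),1),round(a[0,1]+(u-a[0,0])/(a[1,0]-a[0,0])*(a[1,1]-a[0,1]),1)),end=" ")
    print()
run("pics/s4.png",np.array([.5250,.0507,.1912]),-2.82)
run("pics/s7.png",np.array([.5551,.0463,.1907]),-2.86)
E
```

```text
pics/s4.png jamb yaw -2.2 [0.6605 0.0442] [(13, -0.0, 0.07), (10, -0.05, 0.27)]
pics/s4.png jamb yaw -2.8 [0.6603 0.0442] [(13, 0.02, 0.05), (10, -0.06, 0.29)]
pics/s4.png jamb yaw -3.4 [0.6601 0.0443] [(14, 0.01, 0.06), (9, -0.08, 0.32)]
leaf [0.5237 0.0512] [(13, -0.02, 0.07), (17, -0.05, 0.29)]
to go [43.78 -0.33] scene-robot leaf [-1.3  0.5] jamb corrected [0.66160232 0.04369084]
(307, np.float64(182.0), np.float64(182.8)) (308, np.float64(182.0), np.float64(182.4)) (309, np.float64(182.0), np.float64(182.0)) (310, np.float64(181.0), np.float64(181.6)) (311, np.float64(181.0), np.float64(181.2)) (312, np.float64(180.0), np.float64(180.8)) (313, np.float64(180.0), np.float64(180.4)) (314, np.float64(180.0), np.float64(180.0)) 
pics/s7.png jamb yaw -2.2 [0.6605 0.0442] [(13, 0.01, 0.07), (10, -0.04, 0.28)]
pics/s7.png jamb yaw -2.8 [0.6603 0.0442] [(13, 0.01, 0.06), (10, -0.06, 0.3)]
pics/s7.png jamb yaw -3.4 [0.6601 0.0443] [(14, 0.01, 0.07), (9, -0.06, 0.33)]
leaf [0.5538 0.0476] [(12, -0.05, 0.48), (16, 0.03, 0.58)]
to go [13.51  1.79] scene-robot leaf [-1.3  1.3] jamb corrected [0.66157519 0.04288882]
(307, np.float64(182.0), np.float64(182.8)) (308, np.float64(182.0), np.float64(182.4)) (309, np.float64(182.0), np.float64(182.0)) (310, np.float64(181.0), np.float64(181.6)) (311, np.float64(181.0), np.float64(181.2)) (312, np.float64(180.0), np.float64(180.8)) (313, np.float64(180.0), np.float64(180.4)) (314, np.float64(180.0), np.float64(180.0))
```

The jamb estimates differ (0.660 vs 0.666 m), depending on whether the plate edge I found is its top or bottom one. I'll check the profile across that edge and use the handle and tube as independent references.

Run:
```python
from edge import *
im=cv2.imread("pics/s4.png")
for u in(340,352,358):print(u,"R rows 184-203",im[184:204,u,2])
q=[.525,.0507,-2.82,.0892]
for n,P in(("z6",[(-30,40,6),(-30,-40,6)]),("z0",[(-30,40,0),(-30,-40,0)]),("D6",[(32,40,6),(-30,40,6)]),("D0",[(32,40,0),(-30,40,0)])):
    a,b=proj(s,pts(q,P));print(n,[round(a[1]+(u-a[0])/(b[0]-a[0])*(b[1]-a[1]),1) for u in(340,352,358)],a.round(1),b.round(1))
print("handle top/bottom corners pred",proj(s,pts(q,[(7,25,60),(-7,25,60),(7,25,8),(-7,25,8)])).round(1))
for v in(180,184):print("row",v,"R cols 336-352",im[v,336:353,2],"B",im[v,336:353,0])
# same check for twin leaf handle / initial top view: block edges in the top image
t=optics.capture("top");s0=s
import edge;edge.s=t
im=cv2.imread("pics/top0.png")
for x0 in(.660,.663,.666):
    q=[x0,.0425,-2.8,0];print(x0,"front/back rows",proj(t,pts(q,[(-25,0,114),(25,0,114)])).round(1).tolist())
print("rows 150-178 col 352 B",im[150:179,352,0]);print("knuckle col 344 R rows 168-186",im[168:187,344,2],"col 364",im[168:187,364,2])
print("tube edges pred .666",proj(t,pts([.666,.0425,-2.8,0],[(-53,28,100),(-29,28,100),(-53,-28,100),(-29,-28,100)])).round(1).tolist())
```

```text
340 R rows 184-203 [188 133 139 131 127 129 167 168 122 143 147 150 118  66  34  40  39  46
  46  47]
352 R rows 184-203 [116 118 116 118 117 111 128  94 110 110 149 157 116  67  43  49  48  49
  51  48]
358 R rows 184-203 [ 39 143 193 191  97 184 188 164 173 118  99  54  53  48  49  49  53  50
  45  47]
z6 [np.float64(199.7), np.float64(194.3), np.float64(191.6)] [345.1 197.4] [365.8 188.1]
z0 [np.float64(201.6), np.float64(196.2), np.float64(193.4)] [345.  199.3] [365.7 190. ]
D6 [np.float64(194.5), np.float64(201.4), np.float64(204.9)] [330.1 188.8] [345.1 197.4]
D0 [np.float64(196.4), np.float64(203.4), np.float64(206.9)] [330.1 190.6] [345.  199.3]
handle top/bottom corners pred [[340.5 173.3]
 [344.  175.1]
 [340.  189.8]
 [343.4 191.8]]
row 180 R cols 336-352 [119 118 114 112 129 128 122 122 128 123 118 122  92  86  91  52  17] B [121 118 115 114 138 103  31  28  32  33  27  25  64  95  92  52  22]
row 184 R cols 336-352 [ 88  82  81 132 188 157 120 122 124 121 119 119 117 109 100 104 116] B [ 91  84  82 129 187 138  19  29  31  30  29  28  27  55  86  80  46]
0.66 front/back rows [[353.6, 173.4], [354.2, 156.9]]
0.663 front/back rows [[353.6, 172.4], [354.2, 155.9]]
0.666 front/back rows [[353.6, 171.4], [354.1, 155.0]]
rows 150-178 col 352 B [ 55  53  49 101 109 128 183 196 194 199 200 201 201 202 203 201 204 205
 207 208 211 134  73  86  77  73  76  74  66]
knuckle col 344 R rows 168-186 [ 71  74  68  31  17 186 181 202 231 234 215 182 152  89  46  45  47  43
  44] col 364 [ 74  73  72  66  32  24 164 184 207 232 231 207 178 148  76  43  36  36
  43]
tube edges pred .666 [[343.4, 181.4], [343.7, 173.5], [362.4, 182.3], [362.7, 174.3]]
```

The top-view edges and tubes put the jamb at x ≈ 0.666–0.668, while the scene view says ≈ 0.661. Both agree that y needs about +1.5 mm. To settle x I'll enter the gap, then feel very lightly for the block face: contact comes 4 mm past alignment.

>>> jog_arm --targets '[{"x": 0.01,"y": -0.003,"z": 0,"spin": 0,"claw": 8},{"x": 0.01,"y": -0.002,"z": 0,"spin": 0,"claw": 8},{"x": 0.01,"y": 0,"z": 0,"spin": 0,"claw": 8},{"x": 0.01,"y": 0,"z": 0,"spin": 0,"claw": 8},{"x": 0,"y": 0,"z": 0,"spin": 0,"claw": 8},{"x": 0,"y": 0,"z": 0,"spin": 0,"claw": 8},{"x": 0,"y": 0,"z": 0,"spin": 0,"claw": 8}]'

```text
t: 8.37
tool_pos: [0.5673, 0.0472, 0.1907]
eef_rot: [3.141, -0.078, -0.0]
ft_force: [1.0, -0.2, -2.3]
grip_width: 0.0129
```

>>> jog_arm --targets '[{"x": 0.003,"y": 0,"z": 0,"spin": 0,"claw": 8},{"x": 0.004,"y": 0,"z": 0,"spin": 0,"claw": 8},{"x": 0.003,"y": 0,"z": 0,"spin": 0,"claw": 8},{"x": 0,"y": 0,"z": 0,"spin": 0,"claw": 8},{"x": 0,"y": 0,"z": 0,"spin": 0,"claw": 8}]'

```text
t: 8.78
tool_pos: [0.5704, 0.0471, 0.1908]
eef_rot: [3.141, -0.078, 0.0]
ft_force: [-0.3, 0.0, -2.8]
grip_width: 0.0135
```

```bash
cat > avg.py <<'E'
from h import *
p=[];y=[];F=[];T=[];z=[]
for _ in range(4):
    optics.capture("scene");s=get_state();p.append(s["tool_pos"]);y.append(yaw(s));F.append(s["ft_force"]);T.append(s["ft_torque"]);z.append(R.from_rotvec(s["eef_rot"]).as_matrix()[:,2])
print(round(s["t"],2),np.mean(p,0).round(4),np.mean(y).round(2),"F",np.mean(F,0).round(1),"T",np.mean(T,0).round(3),np.mean(z,0).round(4),s["grip_width"].round(4))
E
python3 avg.py
```

```text
Traceback (most recent call last):
  File "avg.py", line 5, in <module>
    print(round(s["t"],2),np.mean(p,0).round(4),np.mean(y).round(2),"F",np.mean(F,0).round(1),"T",np.mean(T,0).round(3),np.mean(z,0).round(4),s["grip_width"].round(4))
                                                                                                                                              ^^^^^^^^^^^^^^^^^^^^^
AttributeError: 'float' object has no attribute 'round'
```

```bash
sed -i 's/s\["grip_width"\].round(4)/round(s["grip_width"],4)/' avg.py; python3 avg.py
```

```text
9.18 [0.5703 0.0471 0.1908] -2.86 F [-0.2 -0.2 -2.1] T [0.009 0.059 0.015] [-0.  0. -1.] 0.0134
```

>>> jog_arm --targets '[{"x": 0.003,"y": 0,"z": 0,"spin": 0,"claw": 8},{"x": 0,"y": 0,"z": 0,"spin": 0,"claw": 8},{"x": 0,"y": 0,"z": 0,"spin": 0,"claw": 8}]'

```text
t: 9.43
tool_pos: [0.5713, 0.047, 0.1908]
eef_rot: [-3.141, 0.078, -0.0]
ft_force: [-0.1, 0.1, -2.1]
grip_width: 0.0131
```

>>> jog_arm --targets '[{"x": 0.003,"y": 0,"z": 0,"spin": 0,"claw": 8},{"x": 0,"y": 0,"z": 0,"spin": 0,"claw": 8},{"x": 0,"y": 0,"z": 0,"spin": 0,"claw": 8}]'

```text
t: 9.68
tool_pos: [0.5722, 0.047, 0.1908]
eef_rot: [3.141, -0.078, -0.0]
ft_force: [0.2, 0.0, -3.5]
grip_width: 0.0131
```

No contact yet, so I'll continue in 0.9 mm steps.

>>> jog_arm --targets '[{"x": 0.003,"y": 0,"z": 0,"spin": 0,"claw": 8},{"x": 0,"y": 0,"z": 0,"spin": 0,"claw": 8},{"x": 0,"y": 0,"z": 0,"spin": 0,"claw": 8}]'

```text
t: 9.93
tool_pos: [0.5731, 0.047, 0.1908]
eef_rot: [-3.141, 0.078, -0.0]
ft_force: [0.2, 0.4, -2.5]
grip_width: 0.0132
```

```bash
python3 avg.py
```

```text
10.13 [0.573  0.047  0.1908] -2.86 F [-0.4 -0.3 -2.5] T [ 0.008  0.027 -0.001] [-0.  0. -1.] 0.0131
```

>>> jog_arm --targets '[{"x": 0.003,"y": 0,"z": 0,"spin": 0,"claw": 8},{"x": 0,"y": 0,"z": 0,"spin": 0,"claw": 8},{"x": 0,"y": 0,"z": 0,"spin": 0,"claw": 8}]'

```text
t: 10.38
tool_pos: [0.574, 0.0469, 0.1908]
eef_rot: [3.141, -0.078, 0.0]
ft_force: [0.1, 0.0, -0.9]
grip_width: 0.0132
```

```bash
python3 avg.py
```

```text
10.58 [0.5739 0.0469 0.1908] -2.86 F [-0.1  0.  -2.4] T [-0.025  0.019  0.006] [-0.  0. -1.] 0.0132
```

>>> jog_arm --targets '[{"x": 0.003,"y": 0,"z": 0,"spin": 0,"claw": 8},{"x": 0,"y": 0,"z": 0,"spin": 0,"claw": 8},{"x": 0,"y": 0,"z": 0,"spin": 0,"claw": 8}]'

```text
t: 10.83
tool_pos: [0.5749, 0.0469, 0.1908]
eef_rot: [-3.141, 0.078, -0.0]
ft_force: [-0.2, -0.5, -2.2]
grip_width: 0.013
```

```bash
python3 avg.py
```

```text
11.03 [0.5749 0.0469 0.1908] -2.86 F [ 0.1 -0.6 -1.9] T [-0.003 -0.01   0.001] [-0.  0. -1.] 0.013
```

>>> jog_arm --targets '[{"x": 0.003,"y": 0,"z": 0,"spin": 0,"claw": 8},{"x": 0,"y": 0,"z": 0,"spin": 0,"claw": 8},{"x": 0,"y": 0,"z": 0,"spin": 0,"claw": 8}]'

```text
t: 11.28
tool_pos: [0.5758, 0.0468, 0.1908]
eef_rot: [-3.141, 0.078, -0.0]
ft_force: [0.9, -0.7, -1.6]
grip_width: 0.0127
```

```bash
python3 avg.py
```

```text
11.48 [0.5757 0.0468 0.1908] -2.86 F [ 0.1  0.1 -2.3] T [-0.002  0.03  -0.026] [-0.  0. -1.] 0.013
```

>>> jog_arm --targets '[{"x": 0.003,"y": 0,"z": 0,"spin": 0,"claw": 8},{"x": 0,"y": 0,"z": 0,"spin": 0,"claw": 8},{"x": 0,"y": 0,"z": 0,"spin": 0,"claw": 8}]'

```text
t: 11.73
tool_pos: [0.5761, 0.0468, 0.1907]
eef_rot: [-3.141, 0.078, 0.002]
ft_force: [-2.8, -0.5, 0.2]
grip_width: 0.0128
```

```bash
python3 avg.py
```

```text
11.93 [0.5762 0.0468 0.1907] -2.86 F [-3.1  0.7 -0.1] T [0.052 0.708 0.033] [-9.e-04  0.e+00 -1.e+00] 0.0129
```

>>> jog_arm --targets '[{"x": 0.003,"y": 0,"z": 0,"spin": 0,"claw": 8},{"x": 0,"y": 0,"z": 0,"spin": 0,"claw": 8},{"x": 0,"y": 0,"z": 0,"spin": 0,"claw": 8}]'

```text
t: 12.18
tool_pos: [0.5764, 0.0468, 0.1907]
eef_rot: [-3.141, 0.078, 0.004]
ft_force: [-6.3, 0.2, 2.4]
grip_width: 0.0132
```

```bash
python3 avg.py
```

```text
12.38 [0.5764 0.0468 0.1907] -2.86 F [-6.9  0.1  2.1] T [0.045 1.347 0.031] [-2.3e-03  1.0e-04 -1.0e+00] 0.0134
```

Light contact came at TCP x ≈ 0.5758 m. The force ratio Fz/Fx ≈ 0.65 suggests the tube met the upper corner of the block's grey plate. Backing off about 3 mm to x ≈ 0.573 agrees with the camera estimates. The height is already right: 0.1908 − 0.1029 = 0.088 m.

>>> jog_arm --targets '[{"x": -0.005,"y": 0,"z": 0,"spin": 0,"claw": 8},{"x": -0.005,"y": 0,"z": 0,"spin": 0,"claw": 8},{"x": -0.005,"y": 0,"z": 0,"spin": 0,"claw": 8},{"x": 0,"y": 0,"z": 0,"spin": 0,"claw": 8},{"x": 0,"y": 0,"z": 0,"spin": 0,"claw": 8},{"x": 0,"y": 0,"z": 0,"spin": 0,"claw": 8}]'

```text
t: 12.88
tool_pos: [0.5733, 0.0469, 0.1909]
eef_rot: [-3.141, 0.078, -0.001]
ft_force: [-0.1, 0.3, -1.3]
grip_width: 0.0132
```

```bash
python3 avg.py
python3 - <<'E'
from edge import *
im=np.mean([optics.capture("scene")["frame"].astype(float) for _ in range(6)],0).astype(np.uint8)[...,::-1].copy()
cv2.imwrite("pics/s8.png",im);st=get_state();tcp=st["tool_pos"]
Bc,Gc,Rc=[cv2.GaussianBlur(im[...,i],(3,3),0) for i in range(3)]
D=[(32,40,0),(-30,40,0)];E=[(-30,40,0),(-30,-40,0)]
z=tcp[2]-.1029;q=[tcp[0]-.001,tcp[1]+.001,-2.86,z]
p,o=fit([(D,edgepts(Rc,D,q)),(E,edgepts(Rc,E,q))],q,z);print("leaf-robot",((p-tcp[:2])*1e3).round(1),o)
big=cv2.resize(im[158:202,300:360],None,fx=13,fy=13,interpolation=cv2.INTER_CUBIC)
cv2.imwrite("pics/d8.png",cv2.convertScaleAbs(big,alpha=1.3))
E
```

```text
13.08 [0.5732 0.047  0.1908] -2.86 F [ 0.2 -0.2 -2.2] T [ 0.009  0.026 -0.019] [ 3.e-04  0.e+00 -1.e+00] 0.0131
leaf-robot [-0.   0.5] [(11, -0.1, 1.09), (16, -0.02, 0.73)]
```

View pics/d8.png

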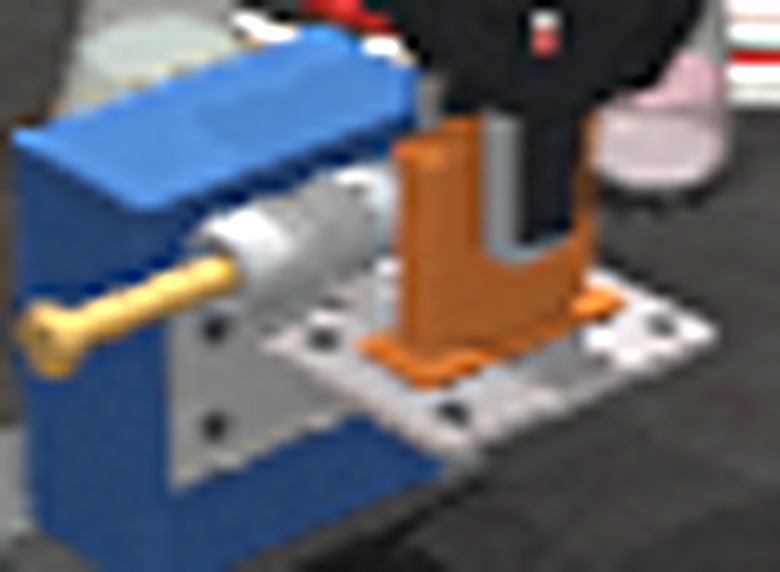

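The crop shows the knuckles forming one continuous tube: near tube (235,230), leaf (320,205), far end (365,180), with the pin at (130,300) running into it. One numeric check of the tubes' collinearity follows, from the top silhouettes against the dark block.

Run:
```python
from edge import *
im=cv2.imread("pics/s8.png");Rc=im[...,2].astype(float)
# predicted columns of tube centres
J=[.6603,.0442,-2.8,0]
pc=proj(s,pts(J,[(-41,39,112),(-41,17,112),(-41,12,112),(-41,-12,112),(-41,-17,112)]));print(pc.round(1).tolist())
old=cv2.imread("pics/top0.png")
for u in range(314,334):
    g=Rc[164:186,u];d=np.diff(g);i=int(np.argmax(d>25)) if (d>25).any() else -1
    j=i+int(np.argmax(d[i:i+3])); y0,y1,y2=d[j-1:j+2];o=.5*(y0-y2)/(y0-2*y1+y2+1e-9)
    print(u,round(164+j+.5+float(np.clip(o,-.5,.5)),2),g[max(0,j-1):j+4].astype(int))
h=cv2.cvtColor(im,cv2.COLOR_BGR2HSV);m=cv2.inRange(h,(15,110,90),(32,255,255))
print([(u,round(160+np.where(m[160:200,u])[0].mean(),1)) for u in range(306,319) if m[160:200,u].sum()>500])
```

```text
[[316.3, 175.5], [322.1, 173.3], [323.4, 172.8], [329.6, 170.4], [330.8, 169.9]]
314 177.95 [ 69  57 143 224 166]
315 174.51 [ 24  12 100  92  75]
316 174.13 [ 16  87 189  89  89]
317 173.99 [ 25   8 111 213 150]
318 173.54 [ 20   0 199 211 187]
319 173.3 [ 16  84 199 203 189]
320 172.7 [ 27  13 104 151 200]
321 172.56 [ 23  11 120 133 164]
322 172.46 [ 20  50 116 139 132]
323 171.57 [ 24  13 109 124 122]
324 170.75 [ 31  18  87 128 131]
325 170.56 [ 24  12 113 124 126]
326 170.45 [ 23   5 192 128 123]
327 170.29 [ 20  63 201 108 119]
328 170.26 [ 16  75 184 153 151]
329 169.83 [ 18  10  90 152 173]
330 168.41 [ 22  42 131 121 128]
331 168.15 [  9  74 160 127 122]
332 168.28 [ 76 105 155 152 129]
333 168.3 [ 88 113 155 158 127]
[(306, np.float64(183.0)), (307, np.float64(182.0)), (308, np.float64(182.0)), (309, np.float64(182.0)), (310, np.float64(181.0)), (311, np.float64(181.0)), (312, np.float64(180.0)), (313, np.float64(180.0)), (314, np.float64(180.0)), (315, np.float64(179.0)), (316, np.float64(179.0)), (317, np.float64(178.5))]
```

The leaf tube's top edge lies on the line of the near tube's edge within about 0.3 px on most columns (under 1 mm), and the force is only the leaf's weight. I'm handing in.

```bash
python3 -c "
from plant import hand_in
print(hand_in())"
```

```text
the job is handed in; nothing more can be done
None
```

I picked up the single-knuckle leaf by its orange handle and brought its knuckle in between the jamb's knuckles. I handed the job in at about 13.5 s, still gripping at 60 N. I gave the twin leaf, vial, beaker and pin a wide berth but did not check them individually at the end.

**Last checks**
- **No forcing:** the wrist force was about 2 N downward, which is just the leaf's weight, so the leaf is not pressing on the block.
- **Level and square:** the tool is vertical within 0.02° and at yaw -2.86°. The jamb's yaw read between about -1.7° and -3.7°, depending on the method.
- **Holes in line:** in the scene view the leaf's tube lies on the line of the near knuckle within about 0.3 px on most columns, and up to 0.7 px on a few. That is roughly 1 mm, but it is one combined reading of x and z. Height comes from the robot's own readings: underside at 0.088 m, as required.

**Where the checks disagreed**
- **Jamb position:** the top and scene cameras differed by about 5 mm in the jamb's x.
- **How I settled it:** I touched the leaf lightly against the jamb, at about 7 N for under a second, then backed off about 3 mm. That put the tool at x = 0.573 m, between the two camera estimates. I judged from the forces that the contact was on the jamb's grey plate, not the block face.
- **Remaining doubt:** I estimate about ±1 mm in x, against the pin's 2.5 mm clearance.
- **Leaf edge fit:** the last fit of the leaf's edges in the image was noisy at 0.7–1.1 px, but showed no shift of the leaf in the grip.

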